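# Make the titrator ready for moving

### The arm

A 7-joint arm with a two-finger parallel gripper is mounted at the origin on the work surface. World frame = base frame: x ahead of the robot, y to its left, z up, the work surface at z = 0. Lengths are in mm, angles in rad, forces in N, time in s.
With the tool pointing down it reaches from about 400 to 875 mm from the base axis. Payload 4.4 kg.
Tool frame: the origin (TCP) lies between the finger pads; the fingertips stand 17 mm ahead of it and the grasp point (between the pads) lies 2 mm behind it; z points along the fingers, y is the line along which they close (so a half turn about z gives the same grasp; the last joint's range is limited). The gripper opens to 85 mm and grips with 20 to 120 N. Pads are 22 mm wide; open, the fingers measure 114 mm over their backs; the gripper's body (76 mm by 85 mm) begins 54 mm behind the grasp point. The pads swing forward as they close: fully open they stand 13 mm farther back than shut.
Start: joints at [-1.181, 0.628, 0.038, 1.517, -0.027, 0.996, -0.02], TCP at [286.097, 583.666, 248.313] pointing down, gripper open.
Joint ranges: [-3.06, 3.06], [-0.37, 2.12], [-1.25, 1.32], [0.18, 2.47], [-1.1, 4.24], [0.23, 1.98], [-2.94, 2.94]. Speed limits (rad/s): [2.57, 2.57, 3.14, 3.14, 3.14, 3.14, 3.14].

### API

Orientations are given as [roll, pitch, yaw] about the fixed x, y, z axes, in that order (R = Rz(yaw) Ry(pitch) Rx(roll)).
In Python, from cell import sensors, get_image, ctrl gives the robot as it stands.
- The arm moves only by the tool send_rows, never from a script. Its argument "series" is a list of rows, each a list of 3 entries, a list of its own where there are three numbers: the finger opening in mm, from 0 to 85.4, then the shift along the world's x, y, z in units of 60 mm (1.0 is 60 mm), then the turn, a rotation vector about the world's x, y, z in units of 5 degrees (1.0 is 5 degrees). A call has 1 to 8 rows; each row shifts and turns the commanded pose from where the row before left it; what a row does not reach is not made up. A row lasts 1/8 s, in which the tool goes at most 62.5 mm and 10.7 degrees, less where a joint would pass 70% of its speed; a pose out of reach is approached as far as the arm can. A call is refused whole if a number of a shift passes 1 or a number of a turn 1, either way. A call with a gripper value outside its range is refused whole. The fingers move at their own pace and stop on an object; the grip force is fixed at half the most. Time passes only in rows, so rows that do not move let the fingers close. It gives the time, the measured TCP pose, the force, the opening and the grip force at its end, in the units of the state.
- sensors.read_state(): the state, without advancing time (a new reading comes with each control period).
- get_image(name): name is "side" or "top"; returns a dict with "img" (400x640x3 uint8, red, green, blue), "depth" (400x640 float32, mm along the optical axis (not along the pixel's ray), 0 where there is no reading), "vfov" (degrees; the focal length in pixels is half the picture's height over the tangent of half this angle, whatever the lens; pixels are square), "cx", "cy" (the principal point, pixels), "world_to_cam" (4x4, takes a point from world to camera coordinates). Camera axes: x right, y down, z forward; pixel columns grow to the right and rows downward; lengths in mm; the calibration is good to about 2 mm. A picture is of the moment at which its call begins.
- ctrl.finish_job(): hands the job in; it is judged then, once.
The state is a dict: "clock": time; "qpos": joint angles; "qd": joint speeds; "tau": joint torques, N m; "eef_pos": TCP position; "tool_rot": TCP orientation; "force": force on the tool from outside, world axes, zero at the start; "torque": the same for the moment, N m; "width": finger opening in mm; "gripper_force": force on a finger pad.
Only numpy, scipy, OpenCV 4.12 (cv2) and the standard library are available. Lean on these libraries where they do the work, as an engineer would, in place of code of your own. Each camera call takes 0.05 s, during which the arm holds its last target. There are 200 camera calls.

### The job

Make the titrator ready for moving: first slide its transport lock (the upper, block-shaped grip on the sloping panel) fully to the left-hand end stop, as seen from the robot, leaving the round dose-rate knob below it where it is. Then pick up the transport saddle and hang it over the bar of the electrode stand, on the free stretch between the two white collars, so that it straddles the bar and rests on it by itself; set it down, do not drop it. Do not push aside or knock over the other things on the bench.

Things in the scene. Friction and masses are not known exactly. Their poses are not given: they have to be found in the camera images.
- titrator: White fixed titrator, 260 mm wide (y). Origin under it, z up, -x its front (to the robot). Panel: x -100 to -12 mm, rising at 40 degrees from height 40 to 114 mm; behind it a tower 215 mm high, whose visor juts to x = -34 mm at heights 180-215 mm: no room for a vertical gripper over the upper slide, so lean the tool back 40-45 degrees. Two tracks run along y.
- lock (a joint): Transport lock slide, the upper track: 0 = right-hand end stop (-y), 0.09 m = left-hand end stop (+y), which is locked. Stays where it is left; about 3 N to move.
- lock_grip (a point): Centre of the lock's grip: grey block 60 mm long along the travel (y, to the left), 18 mm along the slope (x, up-slope), 28 mm along the panel normal (z). The point is 20 mm off the panel, the block's top 34 mm. The track beside the block is 4 mm high; end blocks 8 mm thick, 8 mm high, stand 80 mm either side of mid-track.
- rate_knob (a point): Centre of the dose-rate slide's round grey knob, 26 mm across, its top 17 mm off the panel, on the lower track 55 mm down the slope from the lock's track. Same axes as lock_grip. Slides easily; to be left alone.
- stand: Electrode stand, fixed: grey base plate 260 x 90 x 14 mm, steel uprights 16 mm thick at x = -118 (170 mm high) and x = +118 mm (270 mm high), joined by a horizontal steel bar along its x. Origin under the base plate, z up.
- bar_mid (a point): Middle of that bar, on its axis, 170 mm over the bench; the bar is 16 mm in diameter and runs along the point's x. The free stretch is x -76 to +76 mm, between two white collars 38 mm in diameter and 20 mm thick, from which electrodes hang.
- saddle: Transport saddle, loose, stiff grey plastic, 0.2 kg, standing on its legs: inverted trough 100 mm long (x). Legs flare from 22 mm apart inside at the ridge to 62 mm (72 mm outside) at the foot. Ridge underside 72, ridge top 82 mm over the origin; grip rib on top 80 mm long (x), 12 mm thick (y), heights 82 to 112 mm. Origin: centre of the underside, z up.
- saddle_ridge (a point): Middle of the underside of the saddle's ridge, 72 mm over its origin: it comes to rest on top of the bar, 8 mm over the bar's axis.
- beaker: Loose glass beaker, 66 mm across, 90 mm high. Origin: centre of the underside.
- jar: Loose white jar with a black cap, 64 mm across, 95 mm high. Origin: centre of the underside.
- mouse: Loose black computer mouse, 100 x 58 x 32 mm. Origin: centre of the underside.
- stirrer: Fixed magnetic stirrer, 200 (x) x 140 x 62 mm, with a vessel 72 mm across on it, top at 147 mm. Origin: centre of the underside.
- amber_bottle: Loose brown bottle, 90 mm across, 200 mm high. Origin: centre of the underside.
- wash_bottle: Loose white bottle, 72 mm across, 170 mm high. Origin: centre of the underside.
Things that resemble listed ones, but are neither listed nor needed, are in the scene too. Leave any blue look-alike of the saddle alone.

How it is judged:
By the outcome, as a careful person would: the job done as asked, in the order asked, and still so for the second after the job is handed in, with the robot touching nothing.
It also fails if it takes over 61 s, if anything falls off the work surface, if the arm or the gripper's body presses on something with over 40 N, if the wrist force passes 120 N, or if a joint passes its speed limit or range.

## Working session

There is one attempt and no reset: what is moved stays moved. The work goes in short steps, Python scripts to look and compute and a tool call to move; the robot and the scene stay as the last step left them, time stands still between calls to the robot, and variables do not carry over. Pictures are saved under pics/ and viewed, at most 10 in all, crops included, and the job is handed in when it is done.

Besides the shell and the picture viewer there is one more tool, called after "Request:" as name(argument=value, ...) on one line, values as JSON. send_rows: Moves the arm, as the interface text tells. Its arguments: {"type":"object","properties":{"series":{"type":"array"}},"required":["series"]}

```bash
mkdir -p pics; ls; cat > h.py <<'E'
import numpy as np, cv2
from cell import sensors, get_image, ctrl
def cap(n):
    d=get_image(n); np.savez(f'pics/{n}.npz',**d); return d
def load(n): return np.load(f'pics/{n}.npz')
def cloud(d):
    h,w=d['depth'].shape; f=h/2/np.tan(np.radians(float(d['vfov']))/2)
    v,u=np.mgrid[:h,:w]; z=d['depth'].astype(float)
    c=np.stack([(u-d['cx'])/f*z,(v-d['cy'])/f*z,z],-1)
    M=np.linalg.inv(d['world_to_cam']); P=c@M[:3,:3].T+M[:3,3]; P[z<=0]=np.nan
    return P
E
python3 - <<'E'
from h import *
for n in('side','top'):
    d=cap(n); cv2.imwrite(f'pics/{n}0.png',d['img'][...,::-1]); print(n,d['vfov'],d['cx'],d['cy'],np.linalg.inv(d['world_to_cam']).round(2).tolist())
print(sensors.read_state())
E
```

```text
pics
side 43.993271674748094 313.86442269726916 200.36558480027963 [[-1.0, 0.0, 0.02, 472.73], [-0.02, 0.62, -0.79, 1457.36], [-0.02, -0.79, -0.62, 1209.03], [0.0, 0.0, 0.0, 1.0]]
top 53.20966089629532 319.17800138467265 199.5407401327624 [[-0.0, -0.99, 0.16, 360.14], [-1.0, 0.0, -0.0, 97.4], [0.0, -0.16, -0.99, 1187.5], [0.0, 0.0, 0.0, 1.0]]
{'clock': 0.1, 'qpos': array([-1.18083637,  0.62924784,  0.03842858,  1.51825893, -0.02699246,
        0.99629721, -0.01998841]), 'qd': array([ 8.43665972e-04, -2.80758173e-03, -1.71123062e-03, -1.97990419e-03,
       -1.36477560e-03,  8.34959282e-05,  2.15170916e-03]), 'tau': array([ 2.28609686e-03, -5.64539516e+01,  1.23017907e+00, -1.93974924e+01,
        1.12262549e-02,  5.41305053e-03,  6.59407121e-06]), 'eef_pos': array([285.82855207, 583.19776241, 247.48738068]), 'tool_rot': array([-3.13989880e+00,  1.33335057e-05,  2.68586169e+00]), 'force': array([-0.35025888, -0.75907688, -0.38511829]), 'torque': array([ 0.00424195, -0.01579644,  0.03719374]), 'gripper_force': 0.0, 'width': 85.66227149154219}
```

View pics/side0.png

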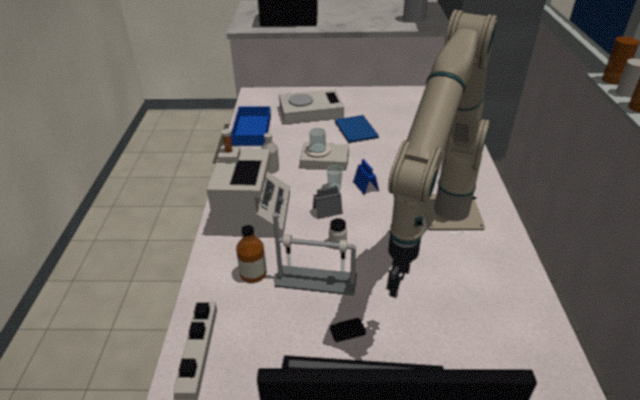

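View pics/top0.png

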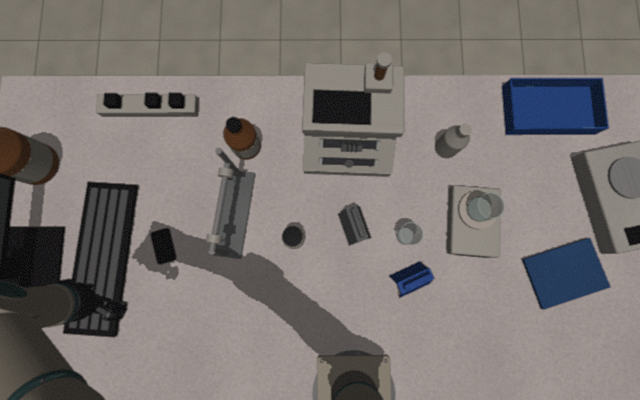

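The top view shows the titrator at about (350,130), with its lock near (352,146) and knob near (349,162). The grey saddle is at (354,223), the stand bar at (222,205), the jar at (292,235), the beaker at (407,232) and the blue look-alike at (412,278). The side view shows the saddle at (327,200) and the stand at (315,262).

```bash
python3 - <<'E'
from h import *
d=load('top'); P=cloud(d); im=d['img']
def crop(im,u0,u1,v0,v1,s): return cv2.resize(im[v0:v1,u0:u1,::-1],None,fx=s,fy=s,interpolation=cv2.INTER_CUBIC)
cv2.imwrite('pics/t1.png',crop(im,200,440,60,260,3.3)[:600,:800])
for n,(u0,u1,v0,v1) in dict(saddle=(335,375,200,248),stand=(205,260,145,260)).items():
    q=P[v0:v1,u0:u1].reshape(-1,3); print(n)
    for lo,hi in ((60,78),(78,90),(100,125),(160,172),(172,185),(186,200)):
        s=q[(q[:,2]>lo)&(q[:,2]<hi)]
        if len(s)>8:
            c=s.mean(0); a=np.linalg.eigh(np.cov(s[:,:2].T)); e=a[1][:,1]; t=(s[:,:2]-c[:2])@e; w=(s[:,:2]-c[:2])@a[1][:,0]
            print(lo,hi,len(s),c.round(1),'yaw',np.degrees(np.arctan2(e[1],e[0])).round(1),np.percentile(t,[0,2,98,100]).round(),np.percentile(w,[2,98]).round())
# titrator profile
for v in range(130,178,2): print(v,P[v,[310,325,335,345,350,355,365,375,390]].round(0)[:,[0,2]].tolist())
print(P[70,[305,400]],P[130,[305,320,380,402]].round(),P[172,[306,350,390]].round())
for n,(u,v) in dict(jar=(292,234),beaker=(407,232),amber=(237,125)).items(): print(n,np.nanmedian(P[v-2:v+3,u-2:u+3].reshape(-1,3),0).round())
E
```

```text
saddle
60 78 101 [463.2   0.7  68.1] yaw -165.6 [-52. -50.  47.  48.] [-12.  31.]
78 90 250 [466.8  -6.6  82. ] yaw -160.4 [-51. -50.  48.  49.] [-14.  17.]
100 125 144 [467.8  -7.7 111.3] yaw -161.4 [-41. -38.  38.  39.] [-5.  6.]
stand
60 78 78 [610.9 321.3  69.2] yaw 167.6 [-94. -92. 229. 231.] [-32.  24.]
78 90 55 [613.2 323.9  84.1] yaw 169.1 [-86. -84. 230. 233.] [-36.  28.]
100 125 106 [613.7 325.4 113.2] yaw 170.0 [-79. -75. 233. 234.] [-31.  26.]
160 172 70 [479.8 349.9 169. ] yaw 171.3 [-145. -142.   99.   99.] [-20.  13.]
172 185 535 [503.2 350.2 177.6] yaw 172.1 [-125. -113.  111.  120.] [-17.  16.]
186 200 136 [508.  350.4 188.9] yaw 171.4 [-121. -114.   97.   97.] [-12.  12.]
130 [[693.0, 212.0], [693.0, 212.0], [691.0, 217.0], [692.0, 214.0], [692.0, 212.0], [692.0, 214.0], [691.0, 216.0], [692.0, 213.0], [690.0, 217.0]]
132 [[693.0, 197.0], [691.0, 201.0], [690.0, 203.0], [689.0, 205.0], [688.0, 210.0], [689.0, 208.0], [687.0, 211.0], [686.0, 214.0], [686.0, 214.0]]
134 [[715.0, 112.0], [691.0, 184.0], [690.0, 188.0], [689.0, 191.0], [689.0, 192.0], [688.0, 194.0], [6
[... 2644 characters left out ...]
, 28.0], [623.0, 37.0], [622.0, 41.0], [623.0, 39.0], [622.0, 40.0], [622.0, 42.0], [623.0, 37.0], [622.0, 40.0]]
174 [[626.0, -0.0], [624.0, 7.0], [623.0, 10.0], [623.0, 11.0], [621.0, 19.0], [621.0, 20.0], [620.0, 23.0], [619.0, 28.0], [616.0, 40.0]]
176 [[619.0, 2.0], [619.0, -0.0], [618.0, 7.0], [620.0, -2.0], [619.0, -0.0], [619.0, 2.0], [620.0, -5.0], [619.0, -2.0], [620.0, -3.0]]
[[ 853.36478336  132.1394945   216.37747541]
 [ 853.50142298 -114.72439322  214.70464443]] [[ 694.  132.  210.]
 [ 692.   94.  213.]
 [ 693.  -59.  211.]
 [ 691. -114.  214.]] [[ 628.  135.   19.]
 [ 623.    5.   39.]
 [ 622. -112.   40.]]
jar [437. 171.  95.]
beaker [ 448. -164.    4.]
amber [711. 308. 200.]
```

View pics/t1.png

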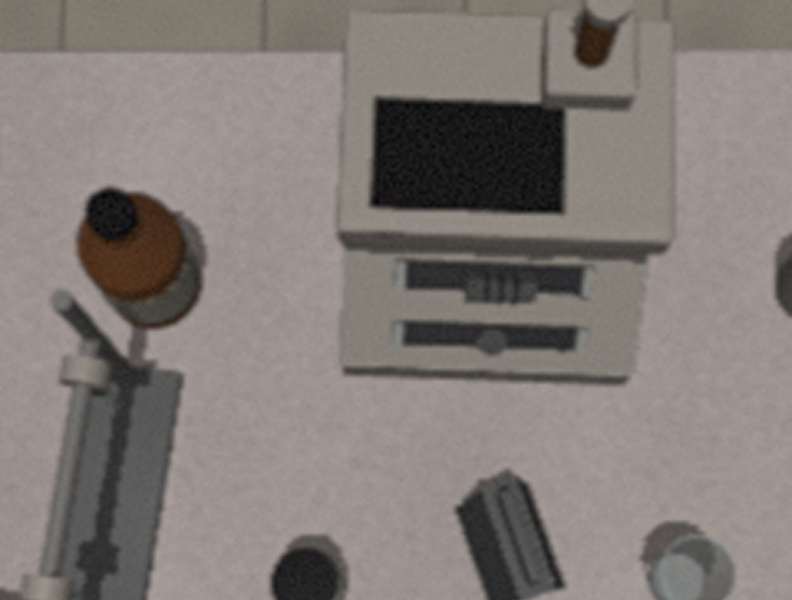

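The crop shows the lock block mid-track, at crop (500,288), and the knob below it at (492,341). The collars are at (85,372) and (45,590), the bar is clear between them, and the saddle's rib is at (525,535). Next I'll refine these.

```bash
python3 - <<'E'
from h import *
for cam in ('top','side'):
    P=cloud(load(cam)).reshape(-1,3); P=P[~np.isnan(P[:,0])]
    print(cam)
    # panel plane
    q=P[(P[:,0]>615)&(P[:,0]<720)&(P[:,1]>-110)&(P[:,1]<125)&(P[:,2]>35)&(P[:,2]<150)]
    m=np.ones(len(q),bool)
    for _ in range(12):
        A=np.c_[q[:,:2],np.ones(len(q))]; k=np.linalg.lstsq(A[m],q[m,2],rcond=None)[0]
        r=(q[:,2]-A@k)*np.cos(np.radians(40)); m=(abs(r)<4)
    n=np.array([-k[0],-k[1],1]); print('slope',np.degrees(np.arctan(np.hypot(k[0],k[1]))).round(1),'yaw',np.degrees(np.arctan2(k[1],k[0])).round(2), 'x at z40,y0',((40-k[2])/k[0]).round(1))
    s=q[(r>25)&(r<40)]; print('lock',len(s),s.mean(0).round(1),np.percentile(s,[2,98],0).round(1).tolist())
    s=q[(r>13)&(r<22)&(q[:,0]<660)]; print('knob',len(s),s.mean(0).round(1),np.percentile(s,[2,98],0).round(1).tolist())
    s=q[(r>6)&(r<12)]; print('ends',[s[abs(s[:,1]-y)<16].mean(0).round(1).tolist() for y in(86,-74)])
    # bar
    q=P[(P[:,0]>395)&(P[:,0]<610)&(P[:,1]>320)&(P[:,1]<390)&(P[:,2]>160)]
    c=q[(q[:,2]>184)]; 
    for s in (c[c[:,0]<500],c[c[:,0]>500]):print('collar',len(s),s.mean(0).round(1),s.min(0).round(),s.max(0).round())
    b=q[(q[:,2]>174)&(q[:,2]<181)&(q[:,0]>430)&(q[:,0]<560)]
    print('bar',len(b),np.polyfit(b[:,0],b[:,1],1),np.polyfit(b[:,0],b[:,2],1),b.mean(0).round(1))
    q=P[(abs(P[:,0]-467)<60)&(abs(P[:,1]+5)<50)&(P[:,2]>105)&(P[:,2]<118)]
    c,(w,h),a=cv2.minAreaRect(q[:,:2].astype(np.float32)); print('rib',len(q),c,w,h,a,np.median(q[:,2]))
E
```

```text
top
slope 40.4 yaw -2.17 x at z40,y0 621.4
lock 152 [672.3   7.1 125.4] [[663.3, -21.8, 118.3], [682.0, 35.8, 131.3]]
knob 60 [640.1  10.3  77. ] [[630.6, -0.7, 69.7], [650.2, 22.0, 84.9]]
ends [[672.0, 88.8, 90.5], [665.4, -67.7, 90.4]]
collar 83 [421.2 362.6 188. ] [411. 347. 184.] [431. 380. 194.]
collar 75 [590.8 338.4 188. ] [579. 325. 184.] [601. 353. 193.]
bar 266 [-1.44951666e-01  4.24158920e+02] [-3.70354703e-04  1.77509378e+02] [495.5 352.3 177.3]
rib 137 (468.6282043457031, -8.290519714355469) 79.91793823242188 12.525954246520996 19.147201538085938 111.96813502507962
side
slope 40.4 yaw -2.59 x at z40,y0 621.6
lock 56 [674.1  12.3 125.9] [[666.0, -19.8, 116.9], [682.6, 39.2, 132.2]]
knob 23 [642.8  12.8  77.7] [[633.9, -1.2, 71.5], [652.3, 25.9, 84.8]]
ends [[681.0, 88.8, 96.9], [668.9, -66.7, 92.7]]
collar 36 [422.2 367.2 188.5] [407. 353. 184.] [434. 387. 197.]
collar 36 [593.3 344.8 188.9] [583. 332. 185.] [604. 356. 193.]
bar 130 [-1.71259980e-01  4.41550328e+02] [2.86087422e-04 1.77298115e+02] [491.4 357.4 177.4]
rib 73 (470.2301940917969, -7.179414749145508) 79.85462951660156 20.243831634521484 18.67162322998047 111.14875649959299
```

Request:
send_rows(series=[[0,[0,0,0.9],[0,0,1]],[0,[0.3,-0.6,0.3],[0,0,1]],[0,[0.35,-0.75,0],[0,0,1]],[0,[0.35,-0.75,0],[0,0,1]],[0,[0.35,-0.75,0],[0,0,1]],[0,[0.35,-0.75,0],[0,0,0.2]],[0,[0.35,-0.75,0],[0,-1,0]],[0,[0.35,-0.75,0],[0,-1,0]]])

```text
clock: 1.1
eef_pos: [430.9, 275.7, 320.1]
tool_rot: [-3.142, 0.177, 3.139]
force: [0.4, 0.3, -0.9]
width: 0.0
gripper_force: 0.0
```

Request:
send_rows(series=[[0,[0.35,-0.7,0],[0,-1,0]],[0,[0.35,-0.7,0],[0,-1,0]],[0,[0.35,-0.7,0],[0,-1,0]],[0,[0.35,-0.7,0],[0,-1,0]],[0,[0.35,-0.7,-0.3],[0,-1,0]],[0,[0.35,-0.7,-0.4],[0,-1,0]],[0,[0.35,-0.7,-0.5],[0,-0.6,0]],[0,[0.35,-0.5,-0.5],[0,0,0]]])

```text
clock: 2.1
eef_pos: [554.6, 26.0, 273.3]
tool_rot: [-3.061, 0.598, -3.134]
force: [0.6, 0.4, 0.7]
width: 0.3
gripper_force: 0.0
```

Request:
send_rows(series=[[0,[0,0,-0.4],[0,0,0]],[0,[0,0,0],[0,0,0]]])

```text
clock: 2.35
eef_pos: [553.3, 25.0, 248.3]
tool_rot: [-3.059, 0.592, -3.134]
force: [-1.2, -0.4, 0.4]
width: -0.3
gripper_force: 0.0
```

```bash
cat > g.py <<'E'
import sys; from h import *; from scipy.spatial.transform import Rotation as R
def go(pos,z,y):
    z=np.array(z,float)/np.linalg.norm(z); y=np.array(y,float); y-=z*(y@z); y/=np.linalg.norm(y)
    s=sensors.read_state(); C=R.from_euler('xyz',s['tool_rot'])
    best=min((R.from_matrix(np.c_[np.cross(sg*y,z),sg*y,z])*C.inv() for sg in(1,-1)),key=lambda r:r.magnitude())
    print('shift u',((np.array(pos)-s['eef_pos'])/60).round(2),'turn u',(np.degrees(best.as_rotvec())/5).round(2),'F',s['force'].round(1),'q',s['qpos'].round(2),s['eef_pos'].round(1))
E
python3 -c "
from g import *
a=np.radians(44); go((602,-47,192),(np.sin(a),0.0,-np.cos(a)),(0.03,1,0))"
```

```text
shift u [ 0.81 -1.2  -0.94] turn u [ 0.9  -2.02  0.32] F [-1.2 -0.4  0.4] q [-0.08  0.35 -0.18  2.3   1.86  0.27 -0.46] [553.3  25.  248.3]
```

Request:
send_rows(series=[[0,[0.4,-0.3,-0.1],[0.2,-0.4,0]],[0,[0.4,-0.3,-0.1],[0.2,-0.4,0.1]],[0,[0,-0.3,-0.2],[0.2,-0.4,0.1]],[0,[0,-0.3,-0.2],[0.2,-0.4,0.1]],[0,[0,0,-0.3],[0.1,-0.4,0]],[0,[0,0,0],[0,0,0]]])

```text
clock: 3.1
eef_pos: [601.2, -47.4, 194.6]
tool_rot: [3.121, 0.765, 3.109]
force: [0.4, -1.2, 0.5]
width: -0.0
gripper_force: 0.0
```

```bash
python3 -c "
from g import *
a=np.radians(44); go((602,-47,192),(np.sin(a),0.0,-np.cos(a)),(0.03,1,0))"
```

```text
shift u [ 0.01  0.01 -0.04] turn u [ 0.   -0.03  0.04] F [ 0.4 -1.2  0.5] q [ 0.48  0.63 -0.62  2.37  2.65  0.62 -0.97] [601.2 -47.4 194.6]
```

Request:
send_rows(series=[[0,[0.25,0,-0.25],[0,0,0]],[0,[0.25,0,-0.25],[0,0,0]],[0,[0.25,0,-0.25],[0,0,0]],[0,[0.2,0,-0.2],[0,0,0]],[0,[0.15,0,-0.15],[0,0,0]],[0,[0.1,0,-0.12],[0,0,0]],[0,[0,0,0],[0,0,0]]])

```text
clock: 3.98
eef_pos: [674.5, -46.4, 122.7]
tool_rot: [3.119, 0.769, 3.109]
force: [0.3, 0.4, -0.0]
width: -0.1
gripper_force: 0.0
```

```bash
python3 - <<'E'
from g import *
a=np.radians(44); go((673,-47,121),(np.sin(a),0.0,-np.cos(a)),(0.03,1,0))
for n,(u0,u1,v0,v1) in dict(side=(190,350,120,240),top=(290,430,60,185)).items():
    d=cap(n); c=cv2.resize(d['img'][v0:v1,u0:u1,::-1],(640,480),interpolation=cv2.INTER_CUBIC); cv2.imwrite(f'pics/{n}2.png',c)
E
```

```text
shift u [-0.03 -0.01 -0.03] turn u [-0.01  0.02  0.02] F [ 0.3  0.4 -0. ] q [ 0.42  0.83 -0.57  2.22  2.69  0.68 -0.93] [674.5 -46.4 122.7]
```

View pics/top2.png

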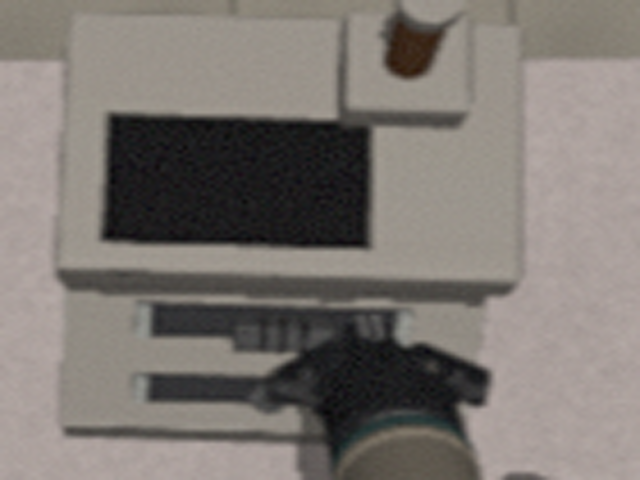

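The gripper is just right of the lock block, at crop (330,330), clear of the visor edge and the track. I'll push left.

Request:
send_rows(series=[[0,[0,0.1,0],[0,0,0]],[0,[0.01,0.1,0],[0,0,0]],[0,[0,0.1,0],[0,0,0]],[0,[0.01,0.1,0],[0,0,0]],[0,[0,0.1,0],[0,0,0]],[0,[0.01,0.1,0],[0,0,0]]])

```text
clock: 4.82
eef_pos: [676.2, -10.0, 123.0]
tool_rot: [3.119, 0.77, 3.109]
force: [-1.4, -2.9, 1.6]
width: -0.3
gripper_force: 1.4
```

Request:
send_rows(series=[[0,[0,0.08,0],[0,0,0]],[0,[0,0.08,0],[0,0,0]],[0,[0,0,0],[0,0,0]]])

```text
clock: 5.2
eef_pos: [676.5, 0.3, 123.1]
tool_rot: [3.118, 0.77, 3.11]
force: [0.2, -0.3, -0.7]
width: -0.1
gripper_force: 0.4
```

Request:
send_rows(series=[[0,[0,0.05,0],[0,0,0]],[0,[0,0.05,0],[0,0,0]],[0,[0,0.05,0],[0,0,0]]])

```text
clock: 5.58
eef_pos: [676.6, 8.0, 123.2]
tool_rot: [3.119, 0.771, 3.108]
force: [1.5, -3.0, -1.0]
width: 0.1
gripper_force: 1.3
```

Request:
send_rows(series=[[0,[0,0.04,0],[0,0,0]],[0,[0,0.04,0],[0,0,0]]])

```text
clock: 5.82
eef_pos: [676.6, 11.5, 123.3]
tool_rot: [3.121, 0.771, 3.107]
force: [-0.6, -7.2, 1.5]
width: -0.1
gripper_force: 3.8
```

```bash
python3 - <<'E'
from g import *
a=np.radians(44); go((673,-47,121),(np.sin(a),0.0,-np.cos(a)),(0.03,1,0))
P=cloud(cap('top')).reshape(-1,3)
q=P[(P[:,0]>660)&(P[:,0]<690)&(P[:,1]>-60)&(P[:,1]<120)]; r=(q[:,2]-40-(q[:,0]-621.5)*.84)*.77
s=q[(r>20)&(r<40)&(q[:,1]>20)]; print(np.percentile(s[:,1],[2,50,98,100]))
E
```

```text
shift u [-0.06 -0.97 -0.04] turn u [0.   0.04 0.06] F [-0.6 -7.2  1.5] q [ 0.29  0.83 -0.56  2.22  2.58  0.74 -0.94] [676.6  11.5 123.3]
[22.65245781 57.85293293 85.33255716 85.37680212]
```

Request:
send_rows(series=[[0,[0,0.04,0],[0,0,0]],[0,[0,0.04,0],[0,0,0]],[0,[0,0,0],[0,0,0]]])

```text
clock: 6.25
eef_pos: [676.5, 11.7, 123.3]
tool_rot: [3.127, 0.772, 3.103]
force: [-2.3, -11.8, 4.1]
width: -0.1
gripper_force: 6.0
```

It's on the stop: no further motion while the force rises to 12 N. Back off and retract.

Request:
send_rows(series=[[0,[0,-0.15,0],[0,0,0]],[0,[0,-0.2,0],[0,0,0]],[0,[-0.25,0,0.25],[0,0,0]],[0,[-0.35,0,0.35],[0,0,0]],[0,[-0.4,0,0.4],[0,0,0]],[0,[-0.4,0,0.5],[0,0.5,0]],[0,[-0.3,0,0.6],[0,1,0]],[0,[-0.3,0,0.6],[0,1,0]]])

```text
clock: 7.25
eef_pos: [575.6, -10.8, 262.7]
tool_rot: [-3.134, 0.637, 3.114]
force: [0.9, -0.8, -0.4]
width: -0.1
gripper_force: 0.0
```

```bash
python3 - <<'E'
from g import *
a=np.radians(18.9)
go((469,-8,250),(0,0,-1),(-np.sin(a),np.cos(a),0))
P=cloud(cap('top')).reshape(-1,3)
q=P[(P[:,0]>625)&(P[:,0]<690)&(P[:,1]>-100)&(P[:,1]<120)]; r=(q[:,2]-40-(q[:,0]-621.5)*.84)*.77
s=q[(r>25)&(r<40)]; print('lock',np.percentile(s[:,1],[2,50,98,100]))
s=q[(r>13)&(r<22)&(q[:,0]<660)]; print('knob',s.mean(0).round(1),np.percentile(s[:,1],[2,98]))
E
```

```text
shift u [-1.78  0.05 -0.21] turn u [-1.02  7.26  3.99] F [ 0.9 -0.8 -0.4] q [ 0.31  0.37 -0.5   2.27  1.97  0.28 -0.45] [575.6 -10.8 262.7]
lock [27.63587852 55.14569856 85.33521164 85.38284652]
knob [640.3   8.1  77. ] [-50.45224553  22.07550389]
```

Request:
send_rows(series=[[45,[0,0,0.3],[0,1,0]],[45,[0,0,0.3],[0,1,0]],[45,[-0.2,0,0],[-0.2,1,0.5]],[45,[-0.3,0,0],[-0.2,1,0.7]],[45,[-0.3,0,0],[-0.2,1,0.7]],[45,[-0.3,0,0],[-0.2,1,0.7]],[45,[-0.3,0,-0.2],[-0.2,1,0.7]],[45,[-0.3,0,-0.3],[0,0.2,0.7]]])

```text
clock: 8.3
eef_pos: [484.5, -28.6, 239.5]
tool_rot: [-3.046, 0.172, -2.836]
force: [-0.0, -0.6, 0.5]
width: 44.9
gripper_force: 0.0
```

```bash
python3 - <<'E'
from g import *
from scipy.optimize import least_squares
a=np.radians(18.9)
go((469,-8,180),(0,0,-1),(-np.sin(a),np.cos(a),0))
b=np.radians(-8)
for n in('top','side'):
    P=cloud(load(n)).reshape(-1,3)-[506,352,0]; t=P[:,0]*np.cos(b)+P[:,1]*np.sin(b); w=-P[:,0]*np.sin(b)+P[:,1]*np.cos(b)
    m=(abs(t)<70)&(abs(w)<25)&(P[:,2]>160); w,z,t=w[m],P[m,2],t[m]
    r=least_squares(lambda p:np.hypot(w-p[0]-p[1]*t,z-p[2])-8,[0,0,170],loss='soft_l1'); print(n,m.sum(),r.x.round(3),np.abs(r.fun).mean())
E
```

```text
shift u [-0.26  0.34 -0.99] turn u [0.42 2.21 0.37] F [-0.  -0.6  0.5] q [ 0.6   0.44 -0.86  2.12  0.7   0.65  1.14] [484.5 -28.6 239.5]
top 346 [ 8.80000e-02 -1.00000e-03  1.70653e+02] 1.1690221064135875
side 237 [-5.56000e-01 -8.00000e-03  1.71195e+02] 1.956877531711463
```

Request:
send_rows(series=[[45,[-0.06,0.1,0],[0.1,0.55,0.1]],[45,[-0.06,0.1,0],[0.1,0.55,0.1]],[45,[-0.07,0.1,0],[0.1,0.55,0.1]],[45,[-0.07,0.04,-0.3],[0.1,0.55,0.1]],[45,[0,0,-0.3],[0,0,0]],[45,[0,0,-0.3],[0,0,0]],[45,[0,0,0],[0,0,0]]])

```text
clock: 9.18
eef_pos: [466.8, -8.6, 184.4]
tool_rot: [-3.14, -0.004, -2.81]
force: [-0.2, 0.3, -0.3]
width: 44.8
gripper_force: 0.0
```

```bash
python3 - <<'E'
from g import *
a=np.radians(18.9)
go((469,-8,102),(0,0,-1),(-np.sin(a),np.cos(a),0))
E
```

```text
shift u [ 0.04  0.01 -1.37] turn u [ 0.03 -0.04 -0.02] F [-0.2  0.3 -0.3] q [ 0.53  0.6  -0.85  2.06  0.65  0.77  1.18] [466.8  -8.6 184.4]
```

Request:
send_rows(series=[[45,[0.02,0.01,-0.3],[0,0,0]],[45,[0.02,0,-0.3],[0,0,0]],[45,[0,0,-0.3],[0,0,0]],[45,[0,0,-0.25],[0,0,0]],[45,[0,0,-0.15],[0,0,0]],[45,[0,0,-0.06],[0,0,0]],[45,[0,0,0],[0,0,0]],[30,[0,0,0],[0,0,0]]])

```text
clock: 10.18
eef_pos: [470.5, -7.5, 104.7]
tool_rot: [-3.14, -0.001, -2.811]
force: [-0.5, 0.2, 0.4]
width: 30.4
gripper_force: 0.0
```

Request:
send_rows(series=[[20,[0,0,0],[0,0,0]],[14,[0,0,0],[0,0,0]],[5,[0,0,0],[0,0,0]],[0,[0,0,0],[0,0,0]],[0,[0,0,0],[0,0,0]],[0,[0,0,0],[0,0,0]]])

```text
clock: 10.92
eef_pos: [470.4, -7.8, 104.5]
tool_rot: [-3.139, -0.001, -2.811]
force: [1.2, -2.4, 4.9]
width: 10.7
gripper_force: 60.3
```

Request:
send_rows(series=[[0,[0,0,0.2],[0,0,0]],[0,[0,0,0.4],[0,0,0]],[0,[0,0,0.5],[0,0,0]],[0,[0,0,0.5],[0,0,0]],[0,[0,0,0.5],[0,0,0]],[0,[0,0,0.5],[0,0,0]],[0,[0,0,0.5],[0,0,0]],[0,[0,0.2,0.5],[0,0,0]]])

```text
clock: 11.92
eef_pos: [469.1, 4.2, 321.1]
tool_rot: [-3.141, -0.003, -2.811]
force: [-0.0, 0.3, -2.4]
width: 10.7
gripper_force: 59.3
```

```bash
python3 - <<'E'
from g import *
a=np.radians(-8.2)
go((501,352.8,320),(0,0,-1),(-np.sin(a),np.cos(a),0)); print(sensors.read_state()['width'])
E
```

```text
shift u [ 0.53  5.81 -0.02] turn u [ 0.01 -0.03 -5.42] F [-0.   0.3 -2.4] q [ 0.65  0.43 -1.02  1.88  0.41  1.07  1.37] [469.1   4.2 321.1]
10.660590630481476
```

Request:
send_rows(series=[[0,[0.03,0.3,0],[0,0,-0.3]],[0,[0.05,0.45,0],[0,0,-0.45]],[0,[0.05,0.5,0],[0,0,-0.5]],[0,[0.05,0.5,0],[0,0,-0.5]],[0,[0.05,0.5,0],[0,0,-0.5]],[0,[0.05,0.5,0],[0,0,-0.5]],[0,[0.05,0.5,0],[0,0,-0.5]],[0,[0.05,0.5,0],[0,0,-0.5]]])

```text
clock: 12.92
eef_pos: [491.8, 230.6, 320.1]
tool_rot: [-3.14, -0.003, -3.138]
force: [-0.3, -0.2, -2.9]
width: 10.6
gripper_force: 59.3
```

Request:
send_rows(series=[[0,[0.05,0.5,0],[0,0,-0.5]],[0,[0.05,0.5,0],[0,0,-0.5]],[0,[0.03,0.5,0],[0,0,-0.4]],[0,[0.02,0.35,0],[0,0,-0.3]],[0,[0,0.2,0],[0,0,0]],[0,[0,0,0],[0,0,0]]])

```text
clock: 13.68
eef_pos: [501.1, 353.0, 320.1]
tool_rot: [-3.14, -0.003, 2.999]
force: [-0.7, -0.1, -3.6]
width: 10.9
gripper_force: 59.2
```

```bash
python3 - <<'E'
from g import *
a=np.radians(-8.2)
go((501,352.8,320),(0,0,-1),(-np.sin(a),np.cos(a),0)); print(sensors.read_state()['width'])
d=cap('side'); cv2.imwrite('pics/side3.png',cv2.resize(d['img'][150:310,220:420,::-1],(800,640))[:600])
E
```

```text
shift u [-0. -0. -0.] turn u [ 0.01 -0.03 -0.01] F [-0.7 -0.1 -3.6] q [-0.2   0.61 -0.79  1.51  0.45  1.21  0.37] [501.1 353.  320.1]
10.934446493542989
```

View pics/side3.png

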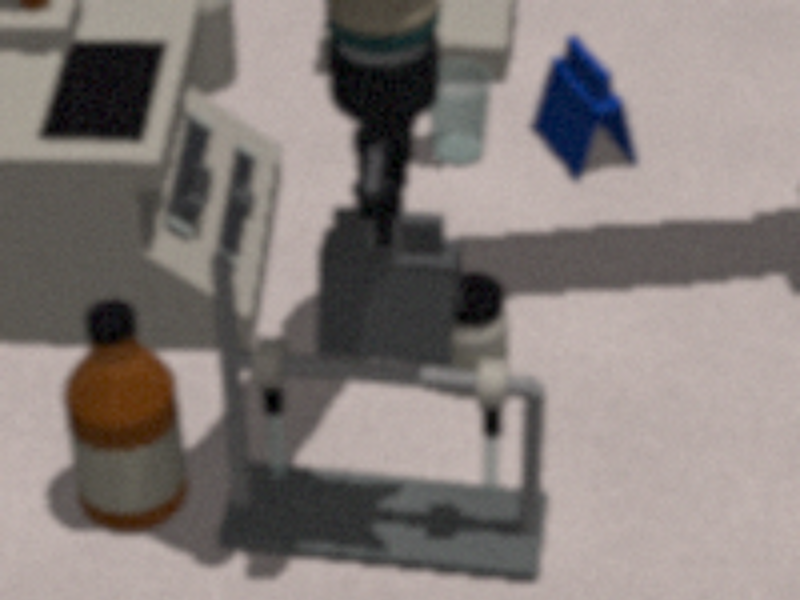

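The saddle hangs level over the bar, its lower edge at (390,355) lying between the collars at (265,355) and (490,375). Lowering.

Request:
send_rows(series=[[0,[0,0,-0.2],[0,0,0]],[0,[0,0,-0.3],[0,0,0]],[0,[0,0,-0.3],[0,0,0]],[0,[0,0,-0.3],[0,0,0]],[0,[0,0,-0.25],[0,0,0]],[0,[0,0,-0.15],[0,0,0]],[0,[0,0,-0.1],[0,0,0]],[0,[0,0,0],[0,0,0]]])

```text
clock: 14.72
eef_pos: [502.0, 352.5, 224.1]
tool_rot: [-3.14, -0.002, 2.997]
force: [-0.4, 1.1, -2.7]
width: 10.8
gripper_force: 59.2
```

Request:
send_rows(series=[[0,[0,0,-0.07],[0,0,0]],[0,[0,0,-0.05],[0,0,0]],[0,[0,0,0],[0,0,0]]])

```text
clock: 15.1
eef_pos: [501.9, 352.3, 216.9]
tool_rot: [-3.14, -0.002, 2.997]
force: [-0.8, -0.0, -2.9]
width: 10.8
gripper_force: 59.2
```

Request:
send_rows(series=[[0,[0,0,-0.04],[0,0,0]],[0,[0,0,-0.03],[0,0,0]],[0,[0,0,0],[0,0,0]]])

```text
clock: 15.48
eef_pos: [501.9, 352.3, 212.7]
tool_rot: [-3.14, -0.002, 2.997]
force: [0.9, -0.5, -2.9]
width: 11.5
gripper_force: 59.2
```

Request:
send_rows(series=[[0,[0,0,-0.03],[0,0,0]],[0,[0,0,0],[0,0,0]]])

```text
clock: 15.72
eef_pos: [502.0, 352.3, 211.0]
tool_rot: [-3.14, -0.002, 2.997]
force: [1.0, -0.6, -2.6]
width: 10.6
gripper_force: 59.2
```

Request:
send_rows(series=[[0,[0,0,-0.02],[0,0,0]],[0,[0,0,0],[0,0,0]]])

```text
clock: 15.98
eef_pos: [502.0, 352.5, 210.7]
tool_rot: [-3.14, -0.001, 2.997]
force: [-1.0, -1.2, 4.3]
width: 10.9
gripper_force: 60.2
```

Request:
send_rows(series=[[0,[0,0,-0.02],[0,0,0]],[0,[0,0,0],[0,0,0]]])

```text
clock: 16.23
eef_pos: [502.0, 352.5, 210.6]
tool_rot: [-3.14, 0.0, 2.997]
force: [-3.0, -3.7, 11.7]
width: 10.7
gripper_force: 61.4
```

Request:
send_rows(series=[[0,[0,0,0.02],[0,0,0]],[12,[0,0,0],[0,0,0]],[16,[0,0,0],[0,0,0]],[24,[0,0,0],[0,0,0]],[36,[0,0,0],[0,0,0]],[45,[0,0,0],[0,0,0]],[45,[0,0,0],[0,0,0]]])

```text
clock: 17.1
eef_pos: [502.0, 352.5, 209.9]
tool_rot: [-3.14, -0.001, 2.997]
force: [-0.1, -0.2, -0.4]
width: 44.7
gripper_force: 0.0
```

Request:
send_rows(series=[[45,[0,0,0.1],[0,0,0]],[45,[0,0,0.2],[0,0,0]],[45,[0,0,0.4],[0,0,0]],[45,[0,0,0.5],[0,0,0]],[45,[0,0,0.5],[0,0,0]],[45,[0,-0.4,0.5],[0,0,0]],[45,[0,-0.7,0],[0,0,0]],[45,[0,-0.7,0],[0,0,0]]])

```text
clock: 18.1
eef_pos: [502.0, 243.8, 343.3]
tool_rot: [-3.141, 0.001, 2.998]
force: [-0.3, 0.1, 0.5]
width: 44.9
gripper_force: 0.0
```

Request:
send_rows(series=[[45,[0,-0.5,0],[0,0,0]],[45,[0,-0.5,0],[0,0,0]],[45,[0,0,0],[0,0,0]],[45,[0,0,0],[0,0,0]]])

```text
clock: 18.6
eef_pos: [502.0, 185.3, 342.7]
tool_rot: [-3.141, -0.0, 2.997]
force: [-0.8, 0.2, -0.1]
width: 44.8
gripper_force: 0.0
```

```bash
python3 - <<'E'
from h import *
d=cap('side'); cv2.imwrite('pics/side4.png',cv2.resize(d['img'][130:300,200:420,::-1],(776,600)))
P0=cloud(d).reshape(-1,3)
P1=cloud(cap('top')).reshape(-1,3)
for P in(P0,P1):
    q=P[(abs(P[:,0]-502)<60)&(abs(P[:,1]-352)<40)&(P[:,2]>210)&(P[:,2]<225)]
    print('rib',len(q),cv2.minAreaRect(q[:,:2].astype(np.float32)),np.median(q[:,2]))
q=P1[(P1[:,0]>625)&(P1[:,0]<690)&(P1[:,1]>-100)&(P1[:,1]<120)]; r=(q[:,2]-40-(q[:,0]-621.5)*.84)*.77
for s in (q[(r>25)&(r<40)],q[(r>13)&(r<22)&(q[:,0]<660)]): print(np.percentile(s[:,1],[2,50,98]).round(1))
E
```

```text
rib 119 ((501.33648681640625, 355.4803161621094), (19.387874603271484, 77.23298645019531), 81.89583587646484) 217.63775955691722
rib 179 ((499.10076904296875, 353.8158264160156), (13.201739311218262, 78.50242614746094), 82.17344665527344) 217.8501095265118
[27.6 55.1 85.4]
[-59.2  10.5  21.8]
```

View pics/side4.png

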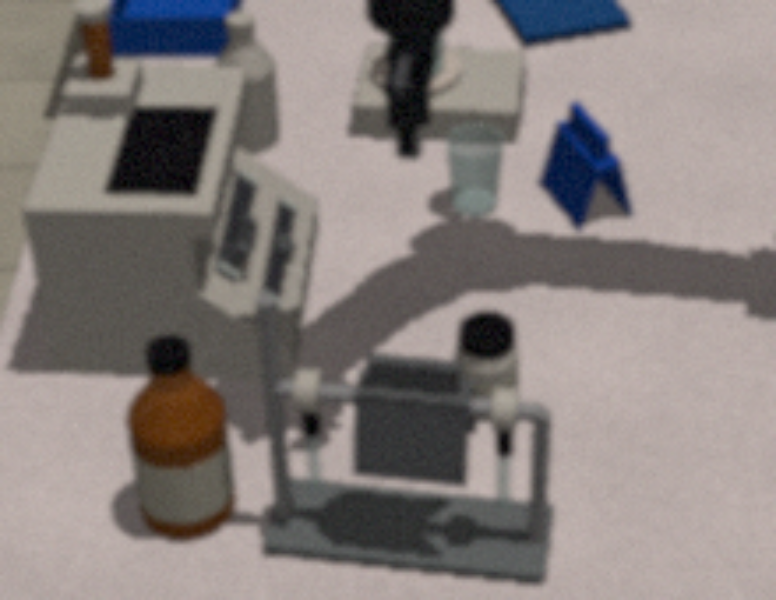

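The picture shows the saddle at (415,420), between the collars at (307,390) and (503,405), with the other things where they were. The light line at (420,398) is either the bar or the saddle's ridge shoulder, so I'll check with depth.

```bash
python3 - <<'E'
from h import *
for n in('side','top'):
    P=cloud(cap(n)).reshape(-1,3); b=np.radians(-8.2)
    Q=P-[500,353,0]; t=Q[:,0]*np.cos(b)+Q[:,1]*np.sin(b); w=-Q[:,0]*np.sin(b)+Q[:,1]*np.cos(b)
    print(n)
    for lo in range(90,230,10):
        m=(abs(t)<60)&(abs(w)<60)&(P[:,2]>=lo)&(P[:,2]<lo+10)
        if m.sum()>5: print(lo,m.sum(),'w',np.percentile(w[m],[5,50,95]).round(1),'t',np.percentile(t[m],[3,97]).round(1))
E
```

```text
side
100 27 w [-15.3  31.   34.1] t [-45.8  46.9]
110 94 w [26.4 32.  36.7] t [-47.6  46.8]
120 88 w [24.5 29.3 34.1] t [-47.7  45.7]
130 100 w [21.  27.1 31.9] t [-46.3  46.4]
140 90 w [19.7 24.1 28.5] t [-46.   49.2]
150 99 w [17.8 22.5 27.2] t [-46.1  45.7]
160 102 w [ 5.5 19.3 23.7] t [-49.8  49.7]
170 124 w [ 1.5 17.2 21.8] t [-55.8  57.2]
180 163 w [-8.2 11.  18.7] t [-48.9  49. ]
190 91 w [-1.4  6.3 18.8] t [-40.4  46.2]
200 59 w [3.4 6.  9.1] t [-37.6  35.9]
210 96 w [-4.5  4.8 10.5] t [-36.2  37.9]
220 26 w [-1.5  2.5  8.2] t [-33.2  33. ]
top
100 10 w [-36.7 -35.9 -35.1] t [-46.5  44.3]
110 67 w [-36.8 -34.9 -32.5] t [-49.2  45.7]
120 76 w [-34.1 -31.9 -29.1] t [-49.4  45.3]
130 71 w [-31.2 -29.  -27.3] t [-45.7  46.4]
140 80 w [-28.3 -26.  -23.3] t [-48.6  45.4]
150 73 w [-25.  -23.1 -21. ] t [-45.6  45. ]
160 82 w [-22.9 -20.1 -17.3] t [-49.5  47.5]
170 130 w [-19.1 -16.3   4.1] t [-58.3  58.3]
180 234 w [-15.7  -8.8  15.6] t [-49.4  48.2]
190 82 w [-14.2  -5.3   4.4] t [-47.3  46.3]
200 40 w [-5.7 -4.8 -3.8] t [-40.5  33.7]
210 158 w [-4.8  0.1  6.3] t [-37.7  35.6]
220 21 w [-4.4  0.   2.4] t [-39.7  37. ]
```

The legs are on both sides of the bar and symmetric (±35 mm at the foot). The saddle straddles the bar level, centred between the collars.

```bash
python3 -c "
from cell import ctrl; print(ctrl.finish_job())"
```

```text
the job is handed in; nothing more can be done
None
```

The job is handed in: the transport lock is at its left-hand end stop, the rate knob is where it was, and the saddle was set down on the bar between the collars, where it hangs by itself with the gripper clear.

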